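Unlock the cam and push the damper clamp home

TASK

Close the clamp on the damper: with a fingertip push the cam's lever round until the cam is at its low point, the lever pointing straight forward alongside the damper, and only then push the follower slide forward, fully home on its stop. Do it all by pushing: do not grip or lift anything, leave the damper lying in its saddles and the other things on the bench where they are.

Things in the scene. Friction and masses are not known exactly. Their poses are not given: they have to be found in the camera images.
- fixture: Damper clamping fixture on the bench: dark steel base plate 16 mm thick with an outrigger plate at its left for the cam. Origin on the bench under the slide's track; x = forward along the track (away from the robot), y = left, to the cam, z up. Base spans x -130 to 365, y -60 to 60 mm; outrigger x -65 to 105, y 57 to 167 mm. Place and yaw vary.
- slide (a joint): Travel (m) of the follower slide along the fixture's x: 0 = fully back, as it starts; 0.045 = fully home on its stop, jaw astride the damper's near eye. About 3 N of friction; stays where left. Aluminium carriage with a push plate at its rear. Its follower arm meets the cam after 15 mm with the cam at its high point; it gets home only with the cam within 0.4 rad of low.
- push_plate (a point): Centre of the rear (robot-side) face of the slide's upright push plate, 55 mm above the bench; moves with the slide. The plate is 70 mm wide (along fixture y), 12 mm thick, from 18 to 85 mm above the bench; at slide 0 this point is at fixture x -95, y 0 mm. Free space behind it, above the base plate.
- follower_arm (a point): Middle of the front face of the slide's follower arm, at fixture x -20, y 72, z 34 mm at slide 0: a flat aluminium bar 20 mm square that reaches left from the slide to y 125 mm, its top 44 mm above the bench, and moves with the slide towards the cam.
- cam (a joint): Angle (rad) of the eccentric cam: the lever's direction seen from above, counter-clockwise from fixture +x. 0 = low point, lever straight forward, parallel to the damper; 3.14 = high point, lever back towards the robot. Starts at 1.9 to 3.0; turn it clockwise from above, the lever sweeping over the left side. Stops at -0.06 and 3.15. Friction 0.22 N m (3 N at the post); stays where left.
- cam_pivot (a point): Point on the cam's upright pivot axis, 56 mm above the bench (top of the lever bar), at fixture x 41, y 90 mm. The cam is a steel disc of radius 30 mm, 22 to 46 mm above the bench, its centre 16 mm off the pivot towards the lever. The lever is a dark bar 18 mm wide, 46 to 56 mm above the bench.
- lever_post (a point): Point on the axis of the upright black post at the lever's end, 80 mm above the bench, 85 mm from the pivot; moves with the lever. The post is 16 mm across, 56 to 105 mm above the bench. Its whole sweep is free above 56 mm; nearest are the slide's plate and jaw (within 35 mm of the track's middle, up to 85 mm high) and the damper.
- damper: Coil-over damper (coil spring on an aluminium tube), 303 mm long, 66 mm across the spring seats, 0.95 kg, lying loose in two saddles along the fixture's x. Origin at its near tip, on its axis (60 mm above the bench, fixture x 46.5, y 0 mm), x along its axis away from the slide; top 93 mm above the bench. Not to be moved or lifted.
- socket: Bystander: a steel drive socket, 26 mm across and 38 mm tall, standing on the bench to the right of the fixture. Origin at the centre of its underside. Leave alone.
- lock_ring: Bystander: an aluminium spring lock ring, 72 mm across, 12 mm thick, flat on the bench to the right of the fixture, beside the slide. Origin at the centre of its underside. Leave alone.
- oil_can: Bystander: a round can, 56 mm across, 150 mm tall, standing to the right of the fixture, beside the damper. Origin at the centre of its underside. Leave alone.
- grease_jar: Bystander: a lidded jar, 60 mm across, 60 mm tall, standing to the left of the fixture, beyond the lever. Origin at the centre of its underside. Leave alone.
- spanner: Bystander: an open-ended spanner 190 mm long, lying on the left of the bench. Origin at the centre of its underside. Leave alone.
- screwdriver: Bystander: a screwdriver 200 mm long, lying on the left of the bench. Origin at the centre of its underside. Leave alone.
- cup: Bystander: an open plastic cup, 84 mm across, 100 mm tall, standing on the right of the bench. Origin at the centre of its underside. Leave alone.
- brake_can: Bystander: a plastic bottle, 60 mm across, 130 mm tall, standing on the right of the bench. Origin at the centre of its underside. Leave alone.

How it is judged:
By the outcome, as a careful person would: the job done as asked, in the order asked, and still so for the second after the job is handed in, with the robot touching nothing.
It also fails if it takes over 58 s, if anything falls off the work surface, if the arm or the gripper's body presses on something with over 40 N, if the wrist force passes 120 N, or if a joint passes its speed limit or range.

ROBOT

A 6-joint arm with a two-finger parallel gripper is mounted at the origin on the work surface. World frame = base frame: x ahead of the robot, y to its left, z up, the work surface at z = 0. Lengths are in mm, angles in rad, forces in N, time in s.
With the tool pointing down it reaches from about 275 to 850 mm from the base axis. Payload 5.2 kg.
Tool frame: the origin (TCP) lies between the finger pads; the fingertips stand 17 mm ahead of it and the grasp point (between the pads) lies 2 mm behind it (r.tip_reach is the distance from the TCP to the fingertips, in mm); z points along the fingers, y is the direction in which the jaws open and shut (so a half turn about z gives the same grasp; the last joint's range is limited). The gripper opens to 85 mm and grips with 20 to 120 N. Pads are 22 mm wide; open, the fingers measure 114 mm over their backs; the gripper's body (76 mm by 85 mm) begins 54 mm behind the grasp point. The pads swing forward as they close: fully open they stand 13 mm farther back than shut.
Start: joints at [-1.364, 0.259, 1.535, -0, 1.348, -0.203], TCP at [219.155, -504.456, 248.31] pointing down, gripper open.
Joint ranges: [-3.14, 3.14], [-0.91, 2.08], [0.19, 2.58], [-1.22, 4.36], [0.22, 2.71], [-3.12, 3.12]. Speed limits (rad/s): [2.57, 2.57, 3.14, 3.14, 3.14, 3.14].

INTERFACE

Orientations are given as a unit quaternion [x, y, z, w].
In Python, from rig import r gives the robot as it stands.
- The arm moves only by the tool step_arm, never from a script. Its argument "rows" is a list of rows, each a list of 2 entries, a list of its own where there are three numbers: the shift along the tool's x, y, z in m, then the turn about the tool's z in rad. A call has 1 to 12 rows; each row is the pose to reach, as a shift and turn from the pose measured when the call began, along the tool's axes at that moment; what a row does not reach only later rows make up. A row lasts 1/8 s, in which the tool goes at most 62.5 mm and 10.7 degrees, less where a joint would pass 70% of its speed; a pose out of reach is approached as far as the arm can. A call with a gripper value outside its range is refused whole. "gripper" is the gripper's target within -1 to 1 (fully open at 1, half-way at 0, shut at -1), set as the call begins (left out, the last holds). The fingers move at their own pace and stop on an object; "grip_force" is the grip in N (left out, the last holds). Time passes only in rows, so rows that repeat a pose let the fingers close. It gives the time, the measured TCP pose, the force and the opening at its end, in the units of the state.
- r.state(): the state, without advancing time (a new reading comes with each control period).
- r.grab_frame(name): name is "scene" or "top" or "wrist"; returns a dict with "color" (384x512x3 uint8, red, green, blue), "fx", "fy", "cx", "cy" (pixels), "R" (3x3) and "t" (3): a world point X has camera coordinates R X + t. Camera axes: x right, y down, z forward; pixel columns grow to the right and rows downward; lengths in mm; the calibration is good to about 2 mm. The wrist camera is an equidistant fisheye: a pixel r from the principal point sees the ray r / f radians off the axis. A picture is of the moment at which its call begins. There is no depth.
- r.sign_off(): hands the job in, once; it reports no verdict.
The state is a dict: "time": time; "joint_pos": joint angles; "joint_velocities": joint speeds; "joint_torque": joint torques, N m; "tcp_pos": TCP position; "tool_rot": TCP orientation; "ft_force": force on the tool from outside, world axes, zero at the start; "ft_torque": the same for the moment, N m; "opening": finger opening in mm.
Only numpy, scipy, OpenCV 4.12 (cv2) and the standard library are available. Lean on these libraries where they do the work, as an engineer would, in place of code of your own. Each camera call takes 0.05 s, during which the arm holds its last target. There are 200 camera calls.

## Working session

There is one attempt and no reset: what is moved stays moved. The work goes in short steps, Python scripts to look and compute and a tool call to move; the robot and the scene stay as the last step left them, time stands still between calls to the robot, and variables do not carry over. Pictures are saved under pics/ and viewed, on a budget of 10 in all, crops included, one or two more only if the job needs it, and the job is handed in when it is done.

Besides the shell and the picture viewer there is one more tool, called after "Request:" as name(argument=value, ...) on one line, values as JSON. step_arm: Moves the arm, as the interface text tells. Its arguments: {"type":"object","properties":{"rows":{"type":"array","items":{"type":"array"}},"gripper":{"type":"number"},"grip_force":{"type":"number"}},"required":["rows"]}

```bash
mkdir -p pics; ls
python3 - <<'E'
from rig import r
import cv2,json,numpy as np
for n in ("top","scene"):
    f=r.grab_frame(n); cv2.imwrite(f"pics/{n}0.png",cv2.resize(f["color"][:,:,::-1],(800,600),interpolation=cv2.INTER_CUBIC))
    cv2.imwrite(f"{n}0_raw.png",f["color"][:,:,::-1])
    json.dump({k:np.asarray(f[k]).tolist() for k in("fx","fy","cx","cy","R","t")},open(f"{n}0.json","w"))
    print(n,[f[k] for k in("fx","fy","cx","cy")],f["R"],f["t"])
s=r.state();print(s["time"],s["tcp_pos"],s["tool_rot"],s["opening"],r.tip_reach)
E
```

```text
pics
top [394.41262653621055, 394.41262653621055, 258.6863801835012, 196.63282705979867] [[ 0.01308786 -0.99930317  0.03495557]
 [-0.98600506 -0.01870855 -0.16566232]
 [ 0.16620084 -0.0322982  -0.98556284]] [ -85.06365206  604.10644986 1167.32062762]
scene [390.40052134683424, 390.40052134683424, 255.01089203564925, 198.82849676561827] [[ 0.76038052  0.64934371  0.01319875]
 [ 0.50920215 -0.583414   -0.63272527]
 [-0.40315584  0.48783281 -0.77426386]] [-435.89426274 -291.84927017 1587.76991957]
0.1 [ 219.04601133 -504.00198668  247.55589841] [ 9.79084656e-01  2.03451542e-01 -6.82601791e-06 -8.40121768e-04] 85.59644510488558 17.0
```

View pics/top0.png

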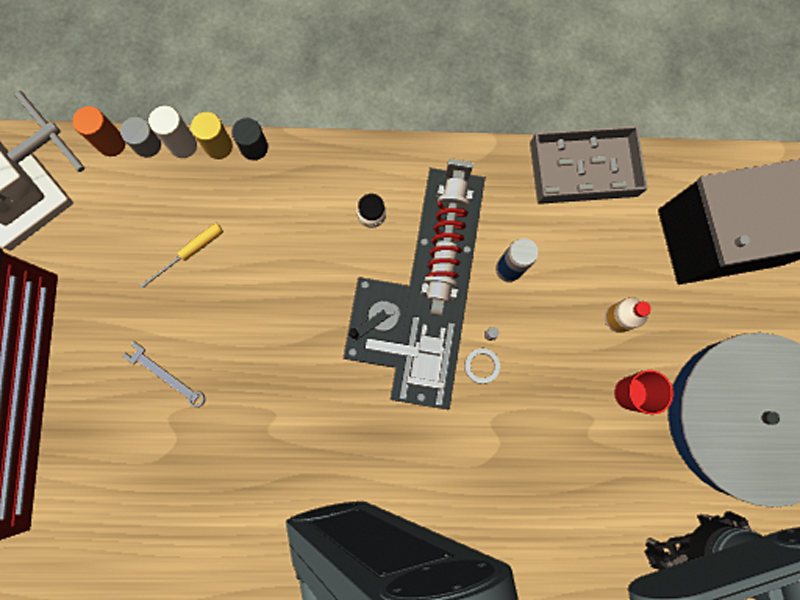

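View pics/scene0.png

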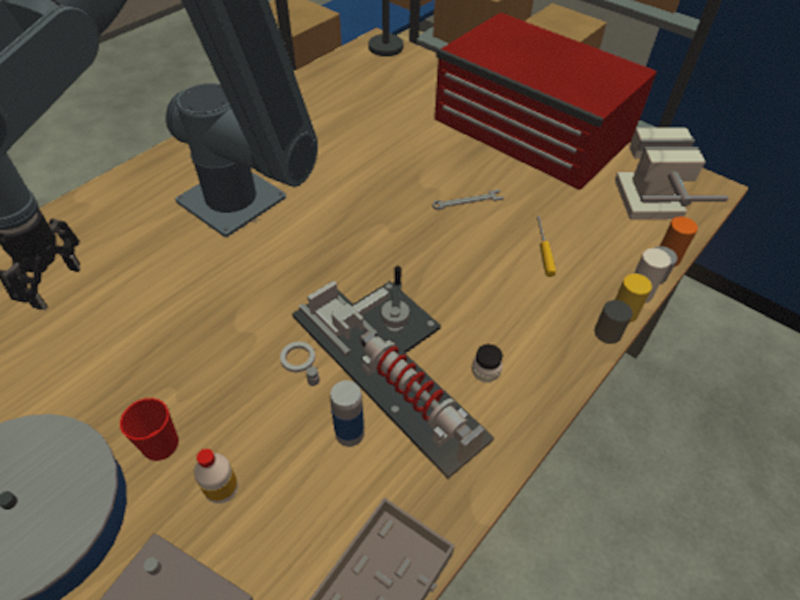

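The top view shows the base corners at (391,401), (449,409), (429,168) and (485,178), the outrigger's at (360,278) and (344,359), and the lever post near (352,333). The scene view shows the same layout, with the post top at (398,268). Next I fit the fixture pose.

```bash
cat > h.py <<'E'
import json,numpy as np,cv2
from scipy.optimize import least_squares
def cam(n): 
    d=json.load(open(n+".json")); return {k:np.array(v) for k,v in d.items()}
def ray(c,uv,z):
    uv=(np.array(uv,float)+.5)*.64-.5
    d=c["R"].T@np.array([(uv[0]-c["cx"])/c["fx"],(uv[1]-c["cy"])/c["fy"],1]); o=-c["R"].T@c["t"]
    return (o+d*(z-o[2])/d[2])[:2]
def proj(c,X):
    p=c["R"]@np.array(X)+c["t"]; return ((p[:2]/p[2]*c["fx"]+[c["cx"],c["cy"]])+.5)/.64-.5
def w(p,X): 
    a=p[2];return np.array([p[0]+X[0]*np.cos(a)-X[1]*np.sin(a),p[1]+X[0]*np.sin(a)+X[1]*np.cos(a),X[2]])
E
python3 - <<'E'
from h import *
c=cam("top0"); s=cam("scene0")
obs=[(c,(-130,60,16),(391,401)),(c,(-130,-60,16),(449,409)),(c,(365,60,16),(429,168)),(c,(365,-60,16),(485,178)),
(c,(105,167,16),(360,278)),(c,(-65,167,16),(344,359)),(s,(365,60,16),(492,436)),(s,(365,-60,16),(448,472)),(s,(-130,-60,16),(293,314)),(s,(105,167,16),(439,324))]
f=lambda p:np.concatenate([proj(k,w(p,X))-u for k,X,u in obs])
p=least_squares(f,[500,0,0],loss="soft_l1",f_scale=2).x; print(p); print(f(p).reshape(-1,2).round(1))
for a in np.arange(1.9,3.05,.1):
    X=w(p,(41+85*np.cos(a),90+85*np.sin(a),105)); print(round(a,2),X.round(),proj(c,X).round(),proj(s,X).round())
print("piv",w(p,(41,90,56)),"plate",w(p,(-95,0,55)))
np.save("p.npy",p)
im=cv2.imread("top0_raw.png")
u0=proj(c,w(p,(0,50,16)))*.64; x,y=(u0-[60,50]).astype(int)
cv2.imwrite("pics/crop.png",cv2.resize(im[y:y+90,x:x+110],None,fx=7,fy=6.5,interpolation=cv2.INTER_CUBIC)); print(x,y)
E
```

```text
[ 5.43060821e+02 -1.30001576e+02 -1.48082725e-01]
[[-0.4 -0.3]
 [ 1.2  1.5]
 [-0.1 -0.2]
 [-0.3 -0.8]
 [-2.1 -0.3]
 [-0.8  0.6]
 [ 1.2  0.3]
 [-0.8  3.6]
 [-3.4 -1.3]
 [ 0.5  0.2]]
1.9 [582.  37. 105.] [346. 314.] [414. 271.]
2.0 [573.  35. 105.] [347. 319.] [410. 270.]
2.1 [565.  32. 105.] [348. 323.] [406. 269.]
2.2 [558.  28. 105.] [350. 327.] [402. 268.]
2.3 [550.  24. 105.] [352. 331.] [398. 268.]
2.4 [543.  19. 105.] [355. 335.] [394. 267.]
2.5 [537.  13. 105.] [358. 338.] [391. 267.]
2.6 [531.   7. 105.] [361. 341.] [387. 268.]
2.7 [526.   0. 105.] [364. 344.] [383. 268.]
2.8 [522.  -7. 105.] [368. 346.] [379. 269.]
2.9 [518. -15. 105.] [372. 348.] [375. 270.]
3.0 [515. -23. 105.] [377. 350.] [372. 272.]
piv [596.89089792 -47.0357832   56.        ] plate [ 449.10052243 -115.98507553   55.        ]
199 165
```

View pics/crop.png

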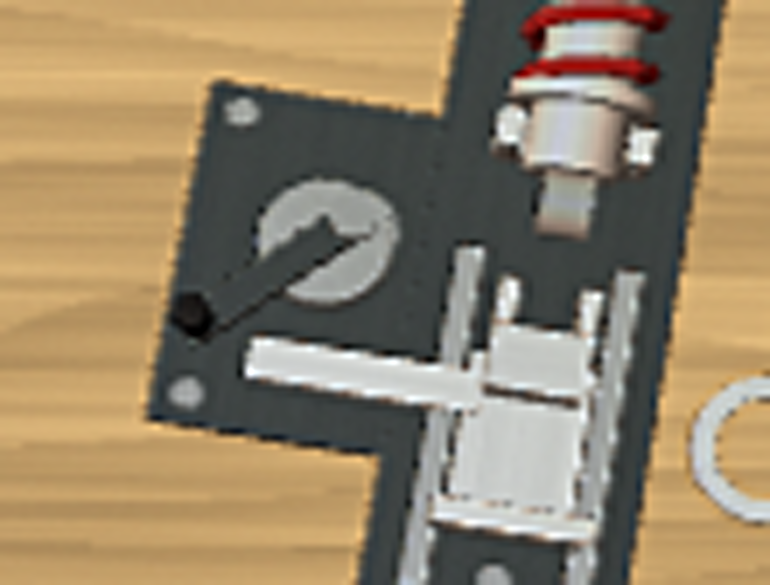

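The post fits a cam angle of about 2.3 rad, with its axis at world (550,24). Next: a helper that turns world waypoints into rows.

```bash
cat >> h.py <<'E'
from scipy.spatial.transform import Rotation as Ro
def rows(way,st):
    "way: list of (x,y,z mm,yaw of tool x)"
    R=Ro.from_quat(st["tool_rot"]).as_matrix(); y0=np.arctan2(R[1,0],R[0,0]); out=[]
    for q in way:
        d=R.T@(np.array(q[:3])-st["tcp_pos"])/1000
        t=-((q[3]-y0+np.pi)%(2*np.pi)-np.pi)
        out.append([[round(float(v),4) for v in d],round(float(t),3)])
    print("yaw0",round(y0,3)); print(json.dumps(out))
def push(p,a,off,z):
    P=w(p,(41+85*np.cos(a),90+85*np.sin(a),z)); g=a+p[2]-np.pi/2
    return [*(P[:2]-off*np.array([np.cos(g),np.sin(g)])),z,g+np.pi/2]
E
python3 - <<'E'
from h import *; from rig import r
p=np.load("p.npy"); st=r.state(); e=push(p,2.3,48,95); print(e)
rows([[*e[:2],248,e[3]],e],st)
E
```

```text
[np.float64(510.10849864897426), np.float64(-2.338857390298017), 95, np.float64(2.151917274907945)]
yaw0 0.41
[[[0.4668, -0.3442, 0.0003], -1.742], [[0.4668, -0.3439, 0.1533], -1.742]]
```

Request:
step_arm(rows=[[[0.039,-0.029,0],-0.145],[[0.078,-0.057,0],-0.29],[[0.117,-0.086,0],-0.435],[[0.156,-0.115,0],-0.58],[[0.195,-0.143,0],-0.725],[[0.233,-0.172,0],-0.87],[[0.272,-0.201,0],-1.015],[[0.311,-0.229,0],-1.16],[[0.35,-0.258,0],-1.305],[[0.389,-0.287,0],-1.45],[[0.428,-0.315,0],-1.6],[[0.467,-0.344,0],-1.742]], gripper=-1)

```text
time: 1.6
tcp_pos: [510.8, -0.9, 248.0]
tool_rot: [0.473, 0.881, 0.0, -0.001]
ft_force: [0.3, -0.2, 0.4]
opening: -0.4
```

Run:
```python
from h import *; from rig import r
p=np.load("p.npy"); st=r.state(); print(st["tcp_pos"],st["opening"],st["time"])
e=push(p,2.3,48,95); rows([[*e[:2],248,e[3]],e],st)
f=r.grab_frame("wrist"); cv2.imwrite("pics/w1.png",cv2.resize(f["color"][:,:,::-1],(800,600)))
```

```text
[510.77786306  -0.90384546 247.95912568] -0.40902168566818486 1.6
yaw0 2.157
[[[-0.0008, -0.0014, -0.0], 0.005], [[-0.0011, -0.0014, 0.153], 0.005]]
```

View pics/w1.png

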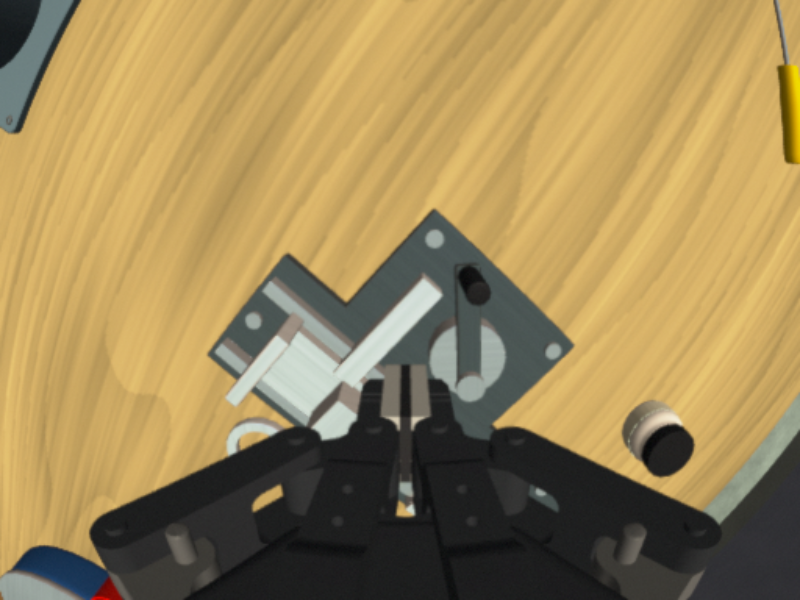

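The wrist view shows the fingers shut between the follower arm and the post (475,285), with the lever perpendicular to the jaw axis as planned. Descending now.

Request:
step_arm(rows=[[[-0.001,-0.001,0.04],0.005],[[-0.001,-0.001,0.08],0.005],[[-0.001,-0.001,0.12],0.005],[[-0.001,-0.001,0.145],0.005],[[-0.001,-0.001,0.153],0.005],[[-0.001,-0.001,0.153],0.005]])

```text
time: 2.4
tcp_pos: [512.7, 3.1, 94.9]
tool_rot: [0.472, 0.882, 0.003, -0.001]
ft_force: [-0.2, 0.0, -0.2]
opening: 0.1
```

Run:
```python
from h import *; from rig import r
p=np.load("p.npy"); st=r.state(); print(st["tcp_pos"],st["ft_force"])
rows([push(p,2.3,o,95) for o in (38,30,23)]+[push(p,a,23,95) for a in np.arange(2.2,1.35,-.1)],st)
```

```text
[512.73948664   3.12898346  94.89953164] [-0.1668291   0.03710914 -0.19583671]
yaw0 2.159
[[[-0.0032, 0.0048, -0.0001], 0.007], [[-0.0032, 0.0128, -0.0001], 0.007], [[-0.0033, 0.0198, -0.0], 0.007], [[-0.0015, 0.0284, 0.0], 0.107], [[-0.0005, 0.0371, 0.0], 0.207], [[-0.0005, 0.0459, 0.0001], 0.307], [[-0.0013, 0.0547, 0.0001], 0.407], [[-0.003, 0.0633, 0.0001], 0.507], [[-0.0055, 0.0718, 0.0001], 0.607], [[-0.0089, 0.0799, 0.0002], 0.707], [[-0.013, 0.0877, 0.0002], 0.807], [[-0.018, 0.095, 0.0002], 0.907]]
```

Request:
step_arm(rows=[[[-0.003,0.005,0],0.007],[[-0.003,0.013,0],0.007],[[-0.003,0.02,0],0.007],[[-0.0015,0.0285,0],0.107],[[-0.0005,0.037,0],0.207],[[-0.0005,0.046,0],0.307],[[-0.001,0.055,0],0.407],[[-0.003,0.063,0],0.507],[[-0.0055,0.072,0],0.607],[[-0.009,0.08,0],0.707],[[-0.013,0.0875,0],0.807],[[-0.018,0.095,0],0.907]])

```text
time: 3.9
tcp_pos: [601.2, 42.3, 95.0]
tool_rot: [0.811, 0.585, 0.002, -0.003]
ft_force: [-3.4, 2.1, 0.1]
opening: -0.1
```

Run:
```python
from h import *; from rig import r
p=np.load("p.npy"); st=r.state(); print(st["tcp_pos"],st["ft_force"],push(p,1.4,23,95))
rows([push(p,a,23,95) for a in np.arange(1.3,.15,-.1)],st)
f=r.grab_frame("wrist"); cv2.imwrite("pics/w2.png",cv2.resize(f["color"][:,:,::-1],(800,600)))
```

```text
[601.24635997  42.3021333   95.04503449] [-3.37213688  2.09424872  0.05775506] [np.float64(601.6980840889534), np.float64(40.889702074445296), 95, np.float64(1.2519172749079452)]
yaw0 1.249
[[[0.0007, 0.0095, 0.0], 0.098], [[0.0017, 0.0182, -0.0], 0.198], [[0.0019, 0.027, -0.0], 0.298], [[0.0011, 0.0358, -0.0001], 0.398], [[-0.0005, 0.0444, -0.0001], 0.498], [[-0.0029, 0.0529, -0.0002], 0.598], [[-0.0062, 0.0611, -0.0002], 0.698], [[-0.0103, 0.0688, -0.0003], 0.798], [[-0.0152, 0.0762, -0.0003], 0.898], [[-0.0207, 0.083, -0.0004], 0.998], [[-0.0269, 0.0893, -0.0004], 1.098], [[-0.0337, 0.0948, -0.0005], 1.198]]
```

View pics/w2.png

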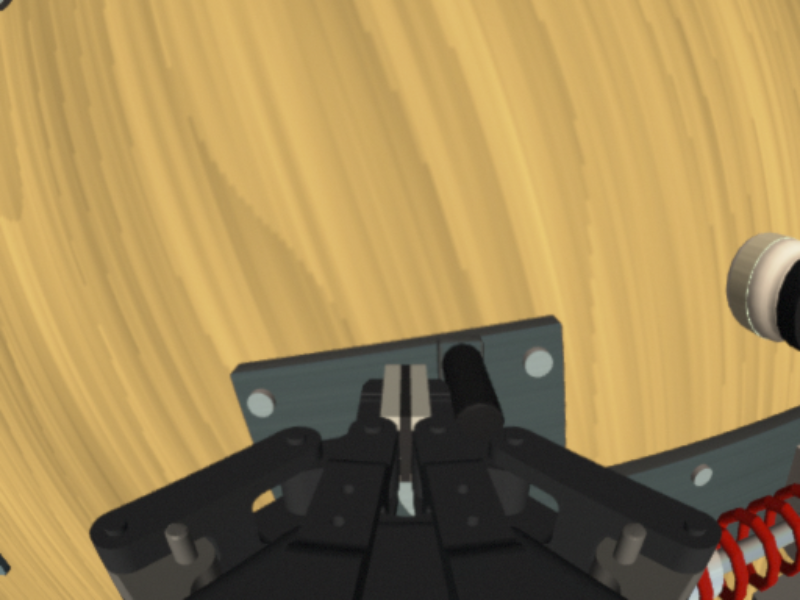

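The post (475,390) is riding on the right finger with about 4 N, so I continue.

Request:
step_arm(rows=[[[0.0005,0.0095,0],0.1],[[0.0015,0.018,0],0.2],[[0.002,0.027,0],0.3],[[0.001,0.036,0],0.4],[[-0.0005,0.0445,0],0.5],[[-0.003,0.053,0],0.6],[[-0.006,0.061,0],0.7],[[-0.0105,0.069,0],0.8],[[-0.015,0.076,0],0.9],[[-0.0205,0.083,0],1.0],[[-0.027,0.0895,0],1.1],[[-0.0335,0.095,0],1.2]])

```text
time: 5.45
tcp_pos: [681.9, -19.3, 94.9]
tool_rot: [1.0, 0.022, 0.0, -0.004]
ft_force: [-1.2, 2.5, 0.5]
opening: 0.1
```

Run:
```python
from h import *; from rig import r
p=np.load("p.npy"); st=r.state(); print(st["tcp_pos"],st["ft_force"],push(p,.2,23,95))
rows([push(p,a,23,95) for a in (.15,.1,.05,0,-.03)],st)
f=r.grab_frame("top"); c=cam("top0"); u=proj(c,w(p,(41,90,56)))*.64; x,y=(u-[60,55]).astype(int)
cv2.imwrite("pics/t3.png",cv2.resize(f["color"][y:y+90,x:x+110,::-1],None,fx=7,fy=6.5,interpolation=cv2.INTER_CUBIC))
```

```text
[681.89049787 -19.25524146  94.88641769] [-1.1867095   2.54275129  0.52222904] [np.float64(680.5828080349708), np.float64(-19.655787200449314), 95, np.float64(0.05191727490794529)]
yaw0 0.044
[[[-0.0002, 0.0046, -0.0001], 0.042], [[0.0006, 0.0089, -0.0002], 0.092], [[0.0013, 0.0133, -0.0002], 0.142], [[0.0017, 0.0177, -0.0003], 0.192], [[0.0018, 0.0203, -0.0003], 0.222]]
```

View pics/t3.png

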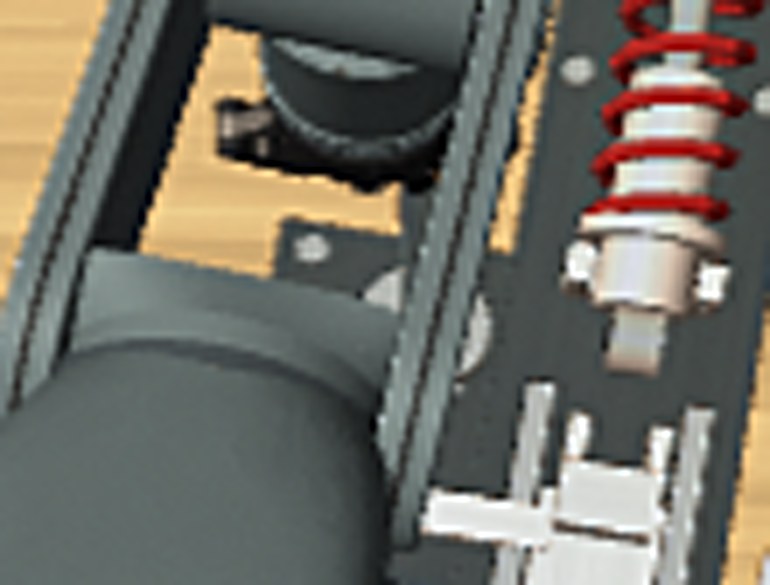

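The arm hides the lever in this view, but the force shows contact. I finish the turn to 0.

Request:
step_arm(rows=[[[0,0.0045,0],0.042],[[0.0005,0.009,0],0.092],[[0.0015,0.0135,0],0.142],[[0.0015,0.0175,0],0.192],[[0.0015,0.0175,0],0.192]])

```text
time: 6.12
tcp_pos: [685.0, -37.5, 94.9]
tool_rot: [0.997, -0.075, 0.001, -0.004]
ft_force: [2.1, 0.2, -0.0]
opening: 0.1
```

Run:
```python
from h import *; from rig import r
p=np.load("p.npy"); st=r.state(); print(st["tcp_pos"],st["ft_force"],push(p,0,23,95))
# retreat away from post, rise, then over to behind plate
b=push(p,0,55,95); q=w(p,(-145,0,62))
rows([b,[*b[:2],190,p[2]],[*q[:2],190,p[2]],[*q[:2],62,p[2]]],st)
```

```text
[685.00319805 -37.49591357  94.91754597] [ 2.14911194  0.1563772  -0.04804942] [np.float64(684.3541073421723), np.float64(-36.82857999526069), 95, np.float64(-0.14808272509205467)]
yaw0 -0.15
[[[-0.0008, -0.0326, 0.0002], -0.002], [[-0.0007, -0.0333, -0.0948], -0.002], [[-0.2715, 0.1121, -0.096], -0.002], [[-0.2716, 0.1131, 0.032], -0.002]]
```

Request:
step_arm(rows=[[[-0.001,-0.015,0],0],[[-0.001,-0.033,0],0],[[-0.001,-0.033,-0.05],0],[[-0.001,-0.033,-0.095],0],[[-0.05,-0.01,-0.095],0],[[-0.1,0.02,-0.095],0],[[-0.15,0.05,-0.095],0],[[-0.2,0.08,-0.095],0],[[-0.24,0.1,-0.095],0],[[-0.272,0.112,-0.095],0],[[-0.272,0.112,-0.095],0]])

```text
time: 7.5
tcp_pos: [397.5, -107.6, 189.2]
tool_rot: [0.997, -0.075, 0.0, -0.004]
ft_force: [0.6, -0.4, -0.1]
opening: -0.2
```

Run:
```python
from h import *; from rig import r
p=np.load("p.npy"); st=r.state(); print(st["tcp_pos"],st["ft_force"])
q=w(p,(-145,0,62)); rows([[*q[:2],190,p[2]],[*q[:2],62,p[2]]],st)
f=r.grab_frame("top"); c=cam("top0"); u=proj(c,w(p,(41,50,56)))*.64; x,y=(u-[60,55]).astype(int)
print(x,y)
for a in (-.06,0,.06,.12): print(a,(proj(c,w(p,(41+85*np.cos(a),90+85*np.sin(a),105)))*.64-[x,y])*[7,6.5])
cv2.imwrite("pics/t4.png",cv2.resize(f["color"][y:y+90,x:x+110,::-1],None,fx=7,fy=6.5,interpolation=cv2.INTER_CUBIC))
```

```text
[ 397.54392745 -107.59756065  189.16020204] [ 0.63152609 -0.3857762  -0.06095519]
yaw0 -0.15
[[[0.0022, 0.0007, -0.0008], -0.002], [[0.0022, 0.0016, 0.1272], -0.002]]
202 146
-0.06 [379.46502184 150.62303748]
0 [367.74794263 148.48025675]
0.06 [355.91387703 146.97628843]
0.12 [344.00384629 146.1164517 ]
```

View pics/t4.png

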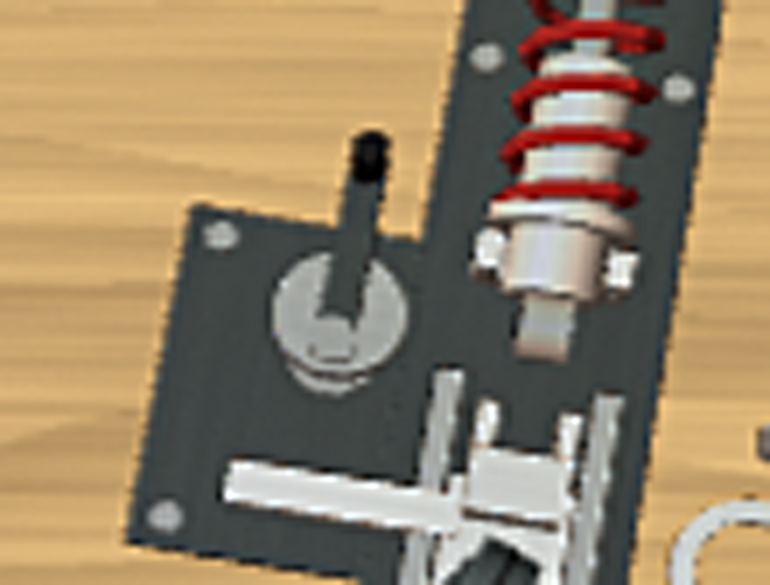

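The post top is at about (370,145) against 368 predicted for 0, so the cam is at its low point and the lever lies parallel to the damper. Now I go down behind the plate.

Request:
step_arm(rows=[[[0.002,0.001,0.04],0],[[0.002,0.001,0.08],0],[[0.002,0.0015,0.115],0],[[0.002,0.0015,0.127],0],[[0.002,0.0015,0.127],0]])

```text
time: 8.18
tcp_pos: [401.7, -108.4, 62.2]
tool_rot: [0.997, -0.074, 0.001, -0.004]
ft_force: [-0.6, -0.3, -0.6]
opening: -0.0
```

Run:
```python
from h import *; from rig import r
p=np.load("p.npy"); st=r.state(); print(st["tcp_pos"],st["ft_force"])
rows([[*w(p,(x,0,62))[:2],62,p[2]] for x in (-120,-106,-90,-75,-65,-61)],st)
```

```text
[ 401.70075872 -108.43339774   62.16181645] [-0.61870042 -0.33125811 -0.61155955]
yaw0 -0.149
[[[0.023, 0.0005, 0.0002], -0.001], [[0.037, 0.0005, 0.0002], -0.001], [[0.053, 0.0004, 0.0002], -0.001], [[0.068, 0.0004, 0.0002], -0.001], [[0.078, 0.0004, 0.0002], -0.001], [[0.082, 0.0004, 0.0002], -0.001]]
```

Request:
step_arm(rows=[[[0.01,0,0],0],[[0.023,0,0],0],[[0.03,0,0],0],[[0.037,0,0],0],[[0.045,0,0],0],[[0.053,0,0],0],[[0.06,0,0],0],[[0.066,0,0],0],[[0.07,0,0],0],[[0.074,0,0],0],[[0.074,0,0],0]])

```text
time: 9.55
tcp_pos: [475.5, -119.7, 62.3]
tool_rot: [0.997, -0.074, 0.001, -0.004]
ft_force: [-1.5, -0.4, -0.4]
opening: -0.1
```

Request:
step_arm(rows=[[[0.002,0,0],0],[[0.004,0,0],0],[[0.006,0,0],0],[[0.006,0,0],0]])

```text
time: 10.05
tcp_pos: [481.8, -120.7, 62.4]
tool_rot: [0.997, -0.074, 0.001, -0.003]
ft_force: [-2.3, 0.5, -0.1]
opening: -0.0
```

Request:
step_arm(rows=[[[0.001,0,0],0],[[0.002,0,0],0],[[0.003,0,0],0],[[0.003,0,0],0]])

```text
time: 10.55
tcp_pos: [483.6, -120.9, 62.2]
tool_rot: [0.997, -0.074, 0.0, -0.004]
ft_force: [-7.3, -0.2, 2.7]
opening: 0.2
```

Request:
step_arm(rows=[[[0.001,0,0],0],[[0.003,0,0],0],[[0.003,0,0],0]])

```text
time: 10.92
tcp_pos: [483.5, -120.1, 61.4]
tool_rot: [0.997, -0.074, -0.003, -0.005]
ft_force: [-11.0, 1.0, 2.5]
opening: 0.1
```

Run:
```python
from h import *; from rig import r
p=np.load("p.npy"); st=r.state(); print(st["tcp_pos"],st["ft_force"])
d=st["tcp_pos"][:2]-p[:2]; print("fix x",d@[np.cos(p[2]),np.sin(p[2])])
```

```text
[ 483.48133331 -120.0932583    61.43622591] [-10.99779372   0.98396569   2.45797865]
fix x -60.389330504994184
```

The slide is on a firm stop: it did not move as the force rose to 11 N, and fixture x -60.4 + 11 puts the plate face at -49.4, against -50 when home. Back off, rise and check.

Request:
step_arm(rows=[[[-0.015,0,0],0],[[-0.05,0,0],0],[[-0.07,0,-0.05],0],[[-0.09,0,-0.11],0],[[-0.1,0,-0.16],0],[[-0.1,0,-0.16],0]])

```text
time: 11.68
tcp_pos: [388.3, -108.6, 226.8]
tool_rot: [0.997, -0.074, 0.002, -0.002]
ft_force: [0.3, -0.0, -0.4]
opening: 0.1
```

Run:
```python
from h import *; from rig import r
p=np.load("p.npy"); st=r.state(); print(st["tcp_pos"],st["ft_force"],st["time"])
f=r.grab_frame("top"); s=r.grab_frame("scene"); c=cam("top0"); x,y=202,146
A=cv2.resize(f["color"][y:y+90,x:x+110,::-1],(440,360),interpolation=cv2.INTER_CUBIC)
u=proj(cam("scene0"),w(p,(80,40,50)))*.64; x,y=(u-[50,50]).astype(int)
B=cv2.resize(s["color"][y:y+100,x:x+100,::-1],(360,360),interpolation=cv2.INTER_CUBIC)
cv2.imwrite("pics/f.png",np.hstack([A,B]))
# bystander change vs first frame
d=cv2.absdiff(f["color"][:,:,::-1],cv2.imread("top0_raw.png")).max(2); print([tuple(v) for v in cv2.connectedComponentsWithStats((d>60).astype(np.uint8))[2] if v[4]>8])
```

```text
[ 388.25375992 -108.57255626  226.77477684] [ 0.29767946 -0.01306268 -0.4115981 ] 11.675
[(np.int32(0), np.int32(0), np.int32(512), np.int32(384), np.int32(179723)), (np.int32(250), np.int32(166), np.int32(8), np.int32(16), np.int32(87)), (np.int32(236), np.int32(185), np.int32(30), np.int32(29), np.int32(254)), (np.int32(254), np.int32(186), np.int32(6), np.int32(15), np.int32(60)), (np.int32(266), np.int32(193), np.int32(21), np.int32(30), np.int32(274)), (np.int32(234), np.int32(217), np.int32(28), np.int32(10), np.int32(174)), (np.int32(268), np.int32(224), np.int32(14), np.int32(4), np.int32(23)), (np.int32(183), np.int32(228), np.int32(149), np.int32(156), np.int32(9690)), (np.int32(402), np.int32(327), np.int32(110), np.int32(57), np.int32(4670)), (np.int32(126), np.int32(350), np.int32(68), np.int32(34), np.int32(1354)), (np.int32(238), np.int32(366), np.int32(25), np.int32(18), np.int32(238)), (np.int32(232), np.int32(378), np.int32(8), np.int32(6), np.int32(11))]
```

View pics/f.png

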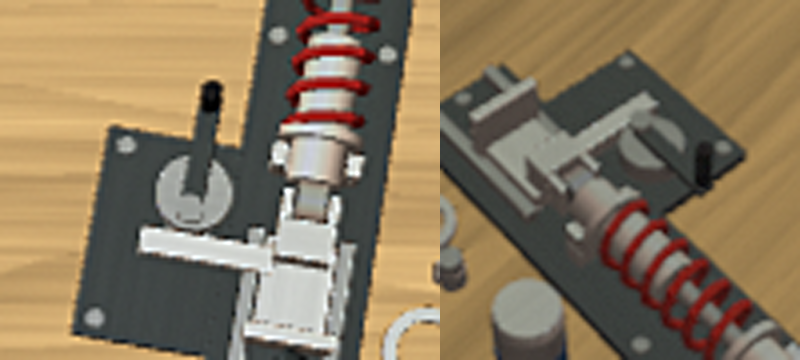

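The final views show the jaw astride the damper's near eye, the follower arm next to the cam disc, and the lever still forward (post at (210,95) in the left half). The only image changes are at the cam, the slide and the arm.

```bash
python3 -c "
from rig import r
print(r.sign_off())"
```

```text
the job is handed in; nothing more can be done
None
```

The clamp is closed and the job is handed in, after about 12 s of robot time. I pushed the lever post round from about 2.3 rad to the cam's low point with the shut fingertips. Only then did I push the follower slide forward onto its stop.

**Last checks:**
- **Cam:** the top view put the lever post within about 0.03 rad of straight forward, parallel to the damper. It looked unchanged after the slide was pushed.
- **Slide:** it stopped moving as the push rose to 11 N. The plate face worked out at fixture x of about -49 mm, against -50 mm when fully home, and the jaw is astride the near eye.
- **Everything else:** comparing the first and last top views, the only changes were at the cam, the slide and the arm. The damper and the bystanders in view stayed where they were. The gripper was clear and touching nothing when I handed in.

No checks failed or disagreed.

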